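# Hang the washed cups on the draining pegs

### The job

Two washed cups have been left standing mouth-down on the counter, where they trap water. Hang the tall green tumbler mouth-down on the long blue peg of the draining rack and the short orange beaker mouth-down on the free short white peg, each pushed fully home so that its inside bottom rests on the peg's end, and let go. Do not let a cup fall, and leave everything else where it is, including the white cup that already hangs on the rack.

Things in the scene. Friction and masses are not known exactly. Their poses are not given: they have to be found in the camera images.
- tumbler_centre (a point): Tall green plastic tumbler, 130 mm long, 64 mm outside diameter, wall 3.5 mm, bottom 5 mm thick (125 mm deep inside), about 0.1 to 0.2 kg. Round, straight-sided, no handle; its start is standing mouth-down on the counter. Point: centre of the cup, half-way up on its axis; z axis runs from the mouth to the closed bottom (up at the start). 
- beaker_centre (a point): Short orange plastic beaker, 95 mm long, 68 mm outside diameter, wall 3.5 mm, bottom 5 mm thick (90 mm deep inside), about 0.08 to 0.17 kg. Round, straight-sided, no handle; its start is standing mouth-down on the counter. Point: centre of the cup, half-way up on its axis; z axis runs from the mouth to the closed bottom (up at the start). 
- peg_long_tip (a point): End of the long blue peg, 145 mm long from the beam's centre line to the end. Any of the three places on the beam. Round rod 30 mm in diameter with a domed end, fixed to the rack's beam, leaning 35 degrees from vertical towards the rack's front (the robot's side). Point: the very end of the peg; z axis points out along the peg, so the peg runs along -z from here; y axis is level, along the beam; x axis points up and back, square to the peg. 
- peg_short_tip (a point): End of the free short white peg, 110 mm long from the beam's centre line to the end. Any of the three places on the beam. Round rod 30 mm in diameter with a domed end, fixed to the rack's beam, leaning 35 degrees from vertical towards the rack's front (the robot's side). Point: the very end of the peg; z axis points out along the peg, so the peg runs along -z from here; y axis is level, along the beam; x axis points up and back, square to the peg. 
- hung_cup_centre (a point): White cup, 95 mm long, 68 mm outside diameter, already hanging loose on the third peg (short, white, like the free one); leave it alone. Point: its centre; z axis from mouth to closed bottom.
- rack: Draining rack, fixed: grey drip tray 190 x 390 mm, 18 mm high, reaching from 40 mm behind to 150 mm in front of the origin; two aluminium posts 180 mm left and right of the origin, 102 mm high; a 22 mm square beam between them, its centre line 90 mm above the counter. The pegs stand on the beam at -110, 0 and +110 mm along it. Origin: on the counter below the beam's middle; -x is the front, the side that the pegs lean to and that faces the robot; y along the beam.
- glass_jar_centre (a point): Bystander: lidded glass tumbler with wooden lid, 70 mm diameter, 142 mm high, standing. Point: half-way up.
- soap_centre (a point): Bystander: yellow washing-up bottle, 62 mm diameter, 170 mm high, standing. Point: half-way up.
- jam_centre (a point): Bystander: amber jar with red lid, about 70 mm diameter, 110 mm high, standing. Point: half-way up.
- mill_centre (a point): Bystander: dark wooden pepper mill, 56 mm diameter, 152 mm high, standing. Point: half-way up.
- drawer_centre (a point): White plastic organiser of three shallow drawers, fixed, 300 x 250 mm and 222 mm high, at the right end of the counter; its top drawer stands open towards the robot's end of the counter. Point: in the middle of the open drawer, level with its rim 206 mm above the counter; x runs along the drawer. The drawer (234 mm wide, floor 52 mm below the rim) ends with its handle 132 mm from here along -x; drawer and casing together reach 410 mm along +x.
- plate: Bystander: red plate, 124 mm diameter, lying in the open drawer. Origin: centre of its underside.
- bowl: Bystander: blue bowl, 88 mm diameter, standing in the open drawer. Origin: centre of its underside.
- spoon: Bystander: steel spoon, 160 mm long, lying in the open drawer. Origin: under its middle.
Not all that is in view belongs to the job. Leave any purple or yellow look-alike of the part that bears beaker_centre alone.

How it is judged:
At the end, for the whole second after the job is handed in: The green tumbler hangs mouth-down over the long blue peg and the orange beaker mouth-down over the free short white peg: inside bottom within 8 mm of the peg's end, axis within 24 mm (sideways) and 17 degrees of the peg's, at rest and released (z of tumbler_centre in the frame of peg_long_tip between -0.072 and -0.052 m and x of tumbler_centre in the frame of peg_long_tip between -0.024 and 0.024 m and y of tumbler_centre in the frame of peg_long_tip between -0.024 and 0.024 m and angle between the z axis of tumbler_centre and the z axis of peg_long_tip, either way round below 0.3 rad and angle between each of tumbler_centre, beaker_centre's own z axis and vertical below 1.2 rad and linear speed of each of tumbler, beaker below 0.02 m/s and angular speed of each of tumbler, beaker below 0.2 rad/s and z of beaker_centre in the frame of peg_short_tip between -0.0545 and -0.0345 m and x of beaker_centre in the frame of peg_short_tip between -0.024 and 0.024 m and y of beaker_centre in the frame of peg_short_tip between -0.024 and 0.024 m and angle between the z axis of beaker_centre and the z axis of peg_short_tip, either way round below 0.3 rad); the robot touches nothing.
It fails at once if Another thing (glass tumbler, bottle, jar, mill, plate, bowl, spoon) was shifted by more than 30 mm or the white hanging cup by more than 25 mm (distance of any of glass_jar_centre, soap_centre, jam_centre, mill_centre, plate, bowl, spoon from where it was at the start of the episode above 0.03 m or distance of hung_cup_centre from where it was at the start of the episode above 0.025 m).
It fails at once if A cup was dropped: it moved faster than 0.6 m/s while the fingers did not touch it ((linear speed of tumbler above 0.6 m/s and contact force between tumbler and the fingers below 0.05 N) or (linear speed of beaker above 0.6 m/s and contact force between beaker and the fingers below 0.05 N)).
It also fails if it takes over 64 s, if anything falls off the work surface, if the arm or the gripper's body presses on something with over 40 N, if the wrist force passes 120 N, or if a joint passes its speed limit or range.

### The arm

A 6-joint arm with a two-finger parallel gripper is mounted at the origin on the work surface. World frame = base frame: x ahead of the robot, y to its left, z up, the work surface at z = 0. Lengths are in m, angles in rad, forces in N, time in s.
With the tool pointing down it reaches from about 0.425 to 0.95 m from the base axis. Payload 3.5 kg.
Tool frame: the origin (TCP) lies at the very end of the fingers, on their centre line; the grasp point (between the pads) lies 19 mm behind it (tcp_to_grasp is the distance from the TCP to the grasp point, in m); z points along the fingers, y is the direction in which the jaws open and shut (so a half turn about z gives the same grasp; the last joint's range is limited). The gripper opens to 85 mm and grips with 20 to 120 N. Pads are 22 mm wide; open, the fingers measure 114 mm over their backs; the gripper's body (76 mm by 85 mm) begins 54 mm behind the grasp point. The pads swing forward as they close: fully open they stand 13 mm farther back than shut.
Start: joints at [0.954, 0.286, 1.577, -0, 1.279, -0.15], TCP at [0.304, 0.603, 0.231] pointing down, gripper open.
Joint ranges: [-2.77, 2.77], [-0.9, 2.22], [0.21, 2.48], [-1.53, 4.67], [0.24, 2.81], [-2.84, 2.84]. Speed limits (rad/s): [2.79, 2.79, 3.14, 3.14, 3.14, 3.14].

### API

Orientations are given as a unit quaternion [x, y, z, w].
In Python, from plant import * gives the robot as it stands. The module is installed in compiled form; this text tells all that it offers.
- The arm moves only by the tool arm_command, never from a script. Its argument "steps" is a list of rows, each a list of 3 entries, a list of its own where there are three numbers: the turn, a rotation vector about the tool's x, y, z in rad, then the shift along the tool's x, y, z in m, then the gripper command: -1 is shut, 1 is fully open, values between are in proportion. A call has 1 to 12 rows; each row is the pose to reach, as a shift and turn from the pose measured when the call began, along the tool's axes at that moment; what a row does not reach only later rows make up. A row lasts 1/8 s, in which the tool goes at most 62.5 mm and 10.7 degrees, less where a joint would pass 70% of its speed; a pose out of reach is approached as far as the arm can. A call with a gripper value outside its range is refused whole. The fingers move at their own pace and stop on an object; "force" is the grip in N (left out, the last holds). Time passes only in rows, so rows that repeat a pose let the fingers close. It gives the time, the measured TCP pose, the force and the opening at its end, in the units of the state.
- get_state(): the state, without advancing time (a new reading comes with each control period).
- read_camera(name): name is "side" or "top" or "wrist"; returns a dict with "frame" (420x560x3 uint8, red, green, blue), "vfov" (degrees; the focal length in pixels is half the picture's height over the tangent of half this angle, whatever the lens; pixels are square), "cx", "cy" (the principal point, pixels), "dist" ([k1, k2, p1, p2, k3] as OpenCV has them; the pictures are not rectified), "position" and "rotation" of the camera in the world; the wrist camera has in their place "mount" (4x4, takes a point from camera to tool coordinates, whose origin is the TCP and whose axes are the flange's). Camera axes: x right, y up, looking along -z (the intrinsics and any distortion apply to the point x, -y, -z); pixel columns grow to the right and rows downward; lengths in m; the calibration is good to about 2 mm. A picture is of the moment at which its call begins: read the wrist's pose just before it. There is no depth.
- sign_off(): hands the job in, once; it reports no verdict.
The state is a dict: "time": time; "qpos": joint angles; "dq": joint speeds; "joint_efforts": joint torques, N m; "eef_pos": TCP position; "tcp_rot": TCP orientation; "contact_force": force on the tool from outside, world axes, zero at the start; "wrist_torque": the same for the moment, N m; "opening": opening from 0.0 (shut) to 1.0 (fully open).
Only numpy, scipy, OpenCV 4.12 (cv2) and the standard library are available. Lean on these libraries where they do the work, as an engineer would, in place of code of your own. Each camera call takes 0.05 s, during which the arm holds its last target.

## Working session

There is one attempt and no reset: what is moved stays moved. The work goes in short steps, Python scripts to look and compute and a tool call to move; the robot and the scene stay as the last step left them, time stands still between calls to the robot, and variables do not carry over. Pictures are saved under pics/ and viewed, and the job is handed in when it is done.

Besides the shell and the picture viewer there is one more tool, called in YAML: its name, and indented under it one key for each argument. arm_command: Moves the arm, as the interface text tells. Its arguments: {"type":"object","properties":{"steps":{"type":"array"},"force":{"type":"number"}},"required":["steps"]}

```bash
mkdir -p pics; ls
python3 - <<'E'
from plant import *
import cv2,pickle
s=get_state();print(s)
for n in ("side","top","wrist"):
    c=read_camera(n);pickle.dump((s,c),open(f'{n}0.pkl','wb'))
    cv2.imwrite(f'pics/{n}0.png',c["frame"][:,:,::-1])
    print(n,{k:v for k,v in c.items() if k!='frame'})
E
```

```text
pics
{'time': 0.0, 'qpos': array([ 9.54005817e-01,  2.87194225e-01,  1.57817253e+00, -1.82111650e-05,
        1.27858964e+00, -1.49991707e-01]), 'dq': array([ 3.30297708e-04, -4.58450836e-05,  2.13948125e-03,  1.21189852e-03,
        1.49187081e-03,  4.02692316e-04]), 'joint_efforts': array([ 8.24761701e-04, -4.05975223e+01, -2.92625409e+01, -7.07664958e-05,
        5.75578961e-03,  4.06708395e-06]), 'eef_pos': array([0.30336045, 0.60225892, 0.22993055]), 'tcp_rot': array([ 2.31283360e-01,  9.72885713e-01, -1.09933282e-03, -4.34017235e-04]), 'contact_force': array([-0.24471327, -0.61761312,  0.5160116 ]), 'wrist_torque': array([-0.06295153,  0.02809838, -0.01430634]), 'opening': 0.9968543942565367}
side {'vfov': 49.60810205759841, 'cx': 278.68484084331186, 'cy': 211.77375086790676, 'dist': array([-0.09256094,  0.        ,  0.        ,  0.        ,  0.        ]), 'position': array([ 0.16382557, -1.2777314 ,  1.0486632 ]), 'rotation': array([ 0.44217018, -0.06154609, -0.12033645,  0.88668864])}
top {'vfov': 48.14105010463997, 'cx': 271.9479501771247, 'cy': 207.8512951639083, 'dist': array([0.00987946, 0.        , 0.        , 0.        , 0.        ]), 'position': array([ 0.30684949, -0.13381973,  1.51767131]), 'rotation': array([ 0.04395453, -0.046107  , -0.6956447 ,  0.71555614])}
wrist {'vfov': 61.4496392880389, 'cx': 279.37612674806326, 'cy': 206.13548186058247, 'dist': array([0.00895467, 0.        , 0.        , 0.        , 0.        ]), 'mount': array([[-1.45148194e-03,  9.64689366e-01,  2.63386258e-01,
         6.64537306e-02],
       [ 9.99998745e-01,  1.56748941e-03, -2.30309072e-04,
        -2.93231903e-04],
       [-6.35031882e-04,  2.63385593e-01, -9.64690430e-01,
        -1.43308725e-01],
       [ 0.00000000e+00,  0.00000000e+00,  0.00000000e+00,
         1.00000000e+00]])}
```

View pics/side0.png

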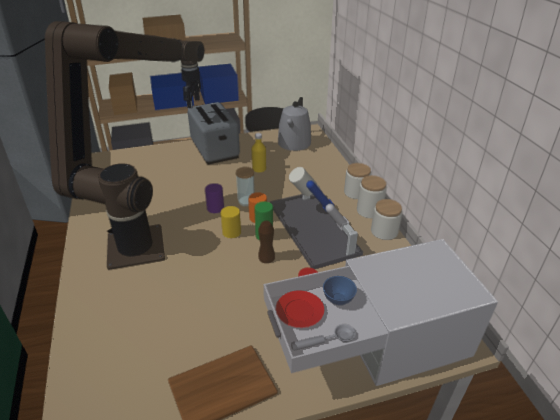

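View pics/top0.png

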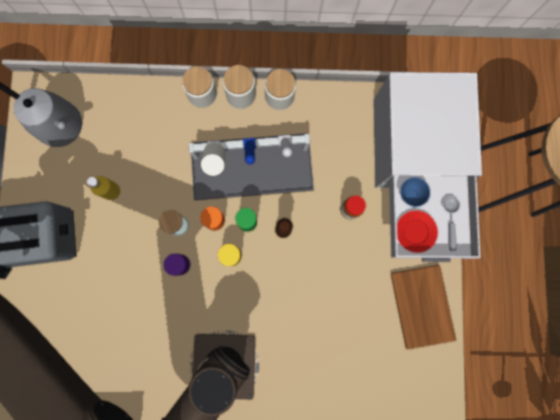

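View pics/wrist0.png

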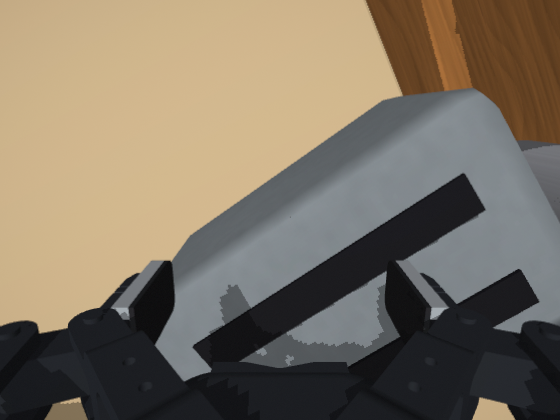

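Top view shows orange at (212,218), green at (246,218), a yellow look-alike at (229,255), a purple look-alike at (176,265), and pegs at about (250,150) for blue and (288,152) for white. I'll enlarge the crops.

```bash
cat > h.py <<'E'
import numpy as np,cv2,pickle
from scipy.spatial.transform import Rotation as R
def K(c):
    H=c['frame'].shape[0];f=H/2/np.tan(np.radians(c['vfov'])/2)
    return np.array([[f,0,c['cx']],[0,f,c['cy']],[0,0,1.]])
def pose(c,s=None):
    if 'mount' in c:
        T=np.eye(4);T[:3,:3]=R.from_quat(s['tcp_rot']).as_matrix();T[:3,3]=s['eef_pos']
        T=T@c['mount'];return T[:3,:3],T[:3,3]
    return R.from_quat(c['rotation']).as_matrix(),np.array(c['position'])
def ray(c,uv,s=None):
    Rm,p=pose(c,s)
    u=cv2.undistortPoints(np.array([[uv]],float),K(c),np.array(c['dist'],float))[0,0]
    return p,Rm@np.array([u[0],-u[1],-1.])
def onz(c,uv,z,s=None):
    p,d=ray(c,uv,s);return p+d*(z-p[2])/d[2]
def proj(c,P,s=None):
    Rm,p=pose(c,s);q=(np.atleast_2d(P)-p)@Rm;q=q*[1,-1,-1]
    return cv2.projectPoints(q,np.zeros(3),np.zeros(3),K(c),np.array(c['dist'],float))[0][:,0]
def crop(c,x0,y0,x1,y1,k,fn):
    cv2.imwrite(fn,cv2.resize(c['frame'][y0:y1,x0:x1,::-1],None,fx=k,fy=k,interpolation=cv2.INTER_CUBIC))
def look(n):
    from plant import get_state,read_camera
    s=get_state();return s,read_camera(n)
E
python3 - <<'E'
from h import *
s,t=pickle.load(open('top0.pkl','rb'));s,d=pickle.load(open('side0.pkl','rb'))
crop(t,150,120,320,290,4,'pics/topc.png') if 0 else crop(t,160,125,320,245,5,'pics/topc.png')
crop(d,220,150,380,270,5,'pics/sidec.png')
E
```

```text
(no output)
```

View pics/topc.png

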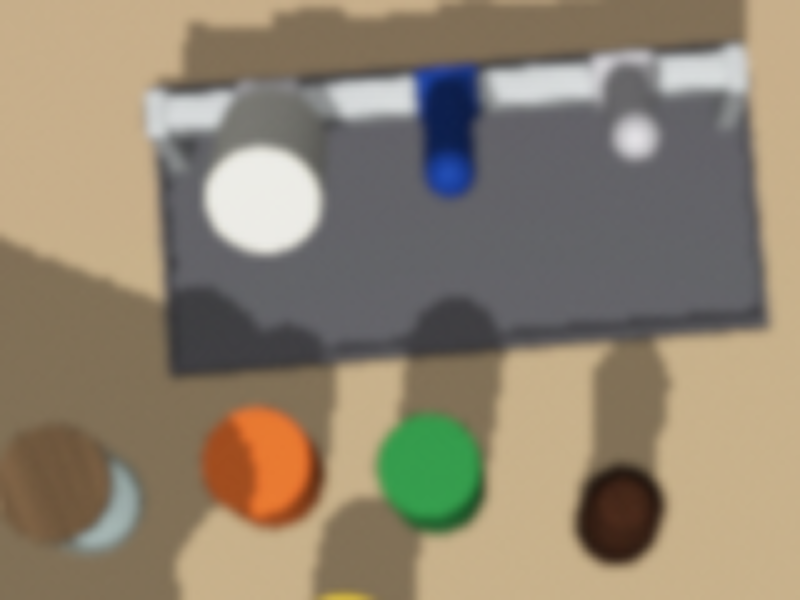

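View pics/sidec.png

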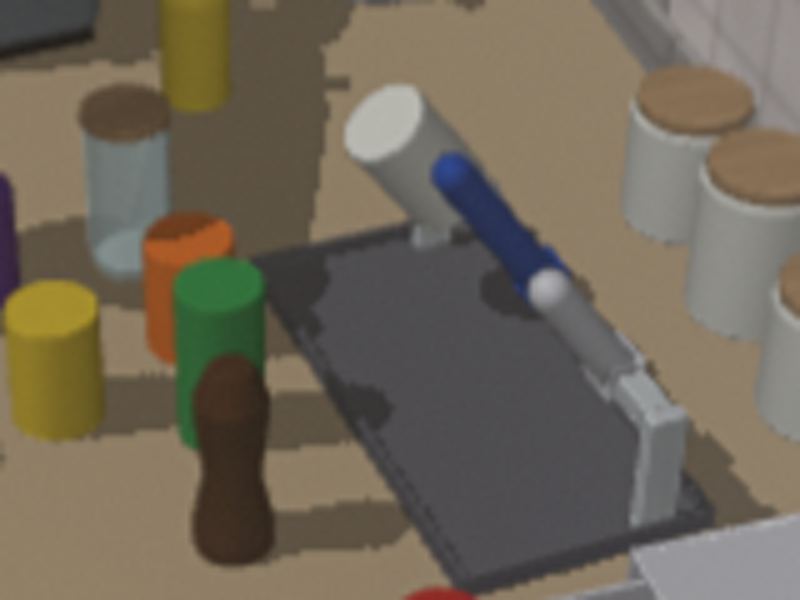

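```bash
cat > rack.py <<'E'
from h import *
from scipy.optimize import least_squares
s,t=pickle.load(open('top0.pkl','rb'));s,d=pickle.load(open('side0.pkl','rb'))
def tc(u,v):return np.array([160+(u+.5)/5-.5,125+(v+.5)/5-.5])
def sc(u,v):return np.array([220+(u+.5)/5-.5,150+(v+.5)/5-.5])
L=np.radians(35);ax=np.array([-np.sin(L),0,np.cos(L)])
if __name__=='__main__':
    print('green top',onz(t,tc(430,467),.130),'orange',onz(t,tc(257,463),.095))
    print('side green',onz(d,sc(220,288),.130),'orange',onz(d,sc(190,241),.095))
    for n,p,z in(('mill',(620,510),.152),('jar',(55,483),.142)):print(n,onz(t,tc(*p),z))
    for n,p,z in(('soap',(93,182),.17),('jam',(355,205),.11),('yellow',(229,254),.095),('purple',(176,264),.095)):print(n,onz(t,p,z))
    obs=[(t,tc(172,372),(-.15,.195,.018)),(t,tc(767,322),(-.15,-.195,.018)),(d,sc(465,580),(-.15,-.195,.018)),
     (t,tc(450,175),np.array([0,0,.09])+ax*.13),(t,tc(636,136),np.array([0,-.11,.09])+ax*.095),
     (d,sc(452,170),np.array([0,0,.09])+ax*.13),(d,sc(549,289),np.array([0,-.11,.09])+ax*.095),
     (t,tc(263,200),np.array([0,.11,.09])+ax*.115)]
    def f(p):
        Rm=R.from_euler('z',p[2]).as_matrix()
        return np.concatenate([proj(c,Rm@np.array(q)+[p[0],p[1],0])[0]-uv for c,uv,q in obs])
    r=least_squares(f,[.6,0,0],loss='soft_l1');print(r.x,f(r.x).reshape(-1,2).round(1))
    x,y,w=r.x;Rm=R.from_euler('z',w).as_matrix();o=np.array([x,y,0])
    for n,q in(('long',np.array([0,0,.09])+ax*.145),('short',np.array([0,-.11,.09])+ax*.11),('hung',np.array([0,.11,.09])+ax*(.11-.0425))):print(n,o+Rm@q)
E
python3 rack.py
```

```text
green top [ 0.45214497 -0.05826846  0.13      ] orange [0.45526923 0.04885512 0.095     ]
side green [ 0.45048079 -0.06399947  0.13      ] orange [0.4543053  0.04396154 0.095     ]
mill [ 0.42780513 -0.1710128   0.152     ]
jar [0.43521086 0.16070053 0.142     ]
soap [0.54036147 0.38552278 0.17      ]
jam [ 0.50312933 -0.38629905  0.11      ]
yellow [ 0.34546831 -0.01023699  0.095     ]
purple [0.31120978 0.14743138 0.095     ]
[ 0.68761532 -0.05809545  0.1217162 ] [[-0.5  1.7]
 [ 1.   0.6]
 [ 0.2 -0.1]
 [-0.1  0.1]
 [-0.2  0.1]
 [ 0.2  0.8]
 [ 0.5  0.3]
 [-0.7 -3.4]]
long [ 0.60506204 -0.06819344  0.20877705]
short [ 0.63834444 -0.17494218  0.18010672]
hung [0.63582959 0.04638995 0.14529276]
```

Green (246,218) and orange (212,218) fit the task. Yellow (229,255) and purple (176,265) are look-alikes. The blue peg is in the middle and the free white peg is on the right, with the rack yawed about 0.12 rad. Next I'll move over the cups for a closer wrist view.

```bash
cat > mv.py <<'E'
from h import *
from plant import get_state
def tool(az,tilt):  # tool z = down tilted outward toward azimuth az by tilt; y horizontal-ish toward az
    zd=np.array([np.sin(tilt)*np.cos(az),np.sin(tilt)*np.sin(az),-np.cos(tilt)])
    yd=np.array([np.cos(tilt)*np.cos(az),np.cos(tilt)*np.sin(az),np.sin(tilt)])
    return R.from_matrix(np.c_[np.cross(yd,zd),yd,zd])
def rel(p,az=.1217,tilt=0):
    s=get_state();R0=R.from_quat(s['tcp_rot'])
    print('turn',(R0.inv()*tool(az,tilt)).as_rotvec().round(3),'shift',R0.inv().apply(np.array(p)-s['eef_pos']).round(4),'t',s['time'])
def err(p,az=.1217,tilt=0):
    rel(p,az,tilt)
E
python3 -c "
from mv import *
rel([.304,.602,.36]); rel([.47,-.03,.36])"
```

```text
turn [-0.002  0.001  0.982] shift [-0.0006 -0.0003 -0.1297] t 0.15
turn [-0.002  0.001  0.982] shift [-0.4333 -0.49   -0.129 ] t 0.15
```

arm_command:
  steps:
    - [[0,0,0.1],[0,0,-0.06],1]
    - [[0,0,0.2],[0,0,-0.12],1]
    - [[0,0,0.3],[-0.04,-0.045,-0.129],1]
    - [[0,0,0.4],[-0.08,-0.09,-0.129],1]
    - [[0,0,0.5],[-0.12,-0.135,-0.129],1]
    - [[0,0,0.6],[-0.16,-0.18,-0.129],1]
    - [[0,0,0.7],[-0.2,-0.225,-0.129],1]
    - [[0,0,0.8],[-0.24,-0.27,-0.129],1]
    - [[0,0,0.9],[-0.28,-0.315,-0.129],1]
    - [[0,0,0.98],[-0.32,-0.36,-0.129],1]
    - [[0,0,0.98],[-0.36,-0.405,-0.129],1]
    - [[0,0,0.98],[-0.4,-0.45,-0.129],1]

```text
time: 1.65
eef_pos: [0.4582, 0.0188, 0.3599]
tcp_rot: [0.662, 0.75, -0.001, 0.0]
contact_force: [1.4, 0.0, 0.2]
opening: 1.005
```

```bash
python3 -c "
from mv import *
rel([.47,-.03,.36])"
```

```text
turn [-0.001  0.001  0.002] shift [-0.0499  0.0057 -0.0001] t 1.65
```

arm_command:
  steps:
    - [[0,0,0],[-0.02,0.005,0],1]
    - [[0,0,0],[-0.02,0.005,0],1]
    - [[0,0,0],[-0.02,0.005,0],1]

```text
time: 2.02
eef_pos: [0.4654, 0.0002, 0.3596]
tcp_rot: [0.662, 0.75, -0.001, -0.0]
contact_force: [0.8, 0.8, -0.4]
opening: 1.0
```

Run:
```python
from h import *
s,c=look('wrist');pickle.dump((s,c),open('w1.pkl','wb'));cv2.imwrite('pics/w1.png',c['frame'][:,:,::-1])
print(s['eef_pos'],s['qpos'].round(2),s['contact_force'])
r=lambda p:proj(c,p,s).round(1)
print(r([.451,-.061,.13]),r([.455,.046,.095]),r([.605,-.068,.209]),r([.638,-.175,.18]))
```

```text
[4.65365469e-01 1.58286261e-04 3.59643451e-01] [-0.22 -0.26  1.9  -0.    1.5  -0.34] [ 0.76312163  0.75958946 -0.43984094]
[[260.1 226.4]] [[275.6 127.6]] [[422.3 281. ]] [[419.3 361.8]]
```

View pics/w1.png

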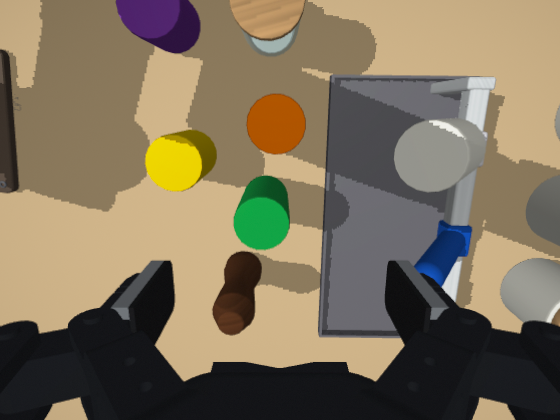

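Wrist view: green top at about (262,221), orange at about (276,124), tray front corners at (332,77) and (320,335).

```bash
python3 - <<'E'
from h import *
s,c=pickle.load(open('w1.pkl','rb'));f=c['frame'].astype(int)
print(f[220,262],f[190,265],f[124,276],f[150,275],f[100,276])
def seg(m,n,z):
    k,l,st,ce=cv2.connectedComponentsWithStats(m.astype(np.uint8));i=1+np.argmax(st[1:,4])
    cn=max(cv2.findContours((l==i).astype(np.uint8),0,1)[0],key=len)
    e=cv2.fitEllipse(cn);print(n,e,st[i],onz(c,e[0],z,s))
g=f[:,:,1]-np.maximum(f[:,:,0],f[:,:,2])
gt=f[220,262];seg(np.abs(f-gt).sum(2)<30,'green',.13)
seg(np.abs(f-f[124,276]).sum(2)<30,'orange',.095)
for p in((332,77),(320,335)):print(onz(c,p,.018,s))
E
python3 - <<'E'
import sys;sys.path.insert(0,'.')
from h import *
Rm=R.from_euler('z',.1217).as_matrix()
for y in(.195,-.195):print(Rm@[-.15,y,.018]+[.6876,-.0581,0])
E
```

```text
[ 15 164  69] [11 82 35] [175  84   0] [175  83   0] [177  86   0]
green ((260.74749755859375, 222.90577697753906), (50.15925598144531, 53.87944030761719), 101.2795639038086) [ 234  198   55   51 2196] [ 0.45126673 -0.05680337  0.13      ]
orange ((275.65631103515625, 123.5870132446289), (56.881221771240234, 58.218421936035156), 179.62399291992188) [ 247   94   58   60 2683] [0.45459416 0.05034868 0.095     ]
[0.51930533 0.1144273  0.018     ]
[ 0.56246256 -0.2668496   0.018     ]
[0.51503648 0.11724775 0.018     ]
[ 0.56238241 -0.26986769  0.018     ]
```

```bash
python3 -c "
from mv import *
rel([.4515,-.0575,.25],.118);rel([.4515,-.0575,.078],.118)"
```

```text
turn [-0.001  0.001  0.007] shift [-0.0557 -0.0209  0.1098] t 2.075
turn [-0.001  0.001  0.007] shift [-0.0556 -0.0207  0.2818] t 2.075
```

arm_command:
  steps:
    - [[0,0,0],[-0.04,-0.015,0.04],1]
    - [[0,0,0],[-0.056,-0.021,0.09],1]
    - [[0,0,0],[-0.056,-0.021,0.11],1]
    - [[0,0,0],[-0.056,-0.021,0.13],1]
    - [[0,0,0],[-0.056,-0.021,0.15],1]
    - [[0,0,0],[-0.056,-0.021,0.15],1]

```text
time: 2.82
eef_pos: [0.4503, -0.0564, 0.2083]
tcp_rot: [0.661, 0.751, -0.001, -0.002]
contact_force: [0.2, 0.1, 0.3]
opening: 1.005
```

Run:
```python
from mv import *
rel([.4515,-.0575,.078],.118)
s,c=look('wrist');cv2.imwrite('pics/w2.png',c['frame'][:,:,::-1])
print(s['eef_pos'],s['contact_force'])
```

```text
turn [-0.004 -0.001  0.009] shift [-0.0014  0.0016  0.1303] t 2.825
[ 0.45026191 -0.05638005  0.20827292] [0.19241256 0.07513426 0.28614594]
```

View pics/w2.png

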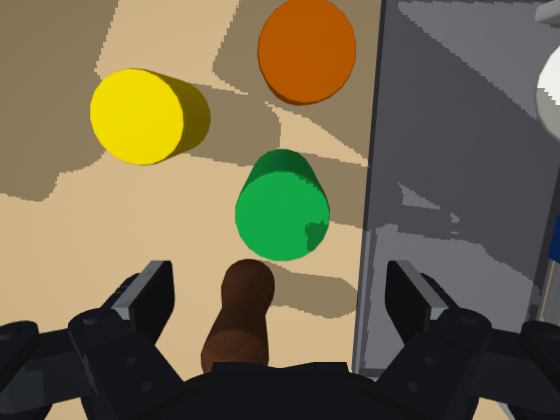

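Green is centred between the fingers at (282,210), and the mill is clear. Descending.

arm_command:
  steps:
    - [[0,0,0],[-0.001,0.002,0.04],1]
    - [[0,0,0],[-0.001,0.002,0.08],1]
    - [[0,0,0],[-0.001,0.002,0.11],1]
    - [[0,0,0],[-0.001,0.002,0.13],1]
    - [[0,0,0],[-0.001,0.002,0.13],1]
    - [[0,0,0],[-0.001,0.002,0.13],1]

```text
time: 3.62
eef_pos: [0.4543, -0.0578, 0.0814]
tcp_rot: [0.661, 0.751, -0.0, 0.001]
contact_force: [0.2, -0.4, 0.2]
opening: 1.001
```

arm_command:
  steps:
    - [[0,0,0],[0,0,0],-1]
    - [[0,0,0],[0,0,0],-1]
    - [[0,0,0],[0,0,0],-1]
    - [[0,0,0],[0,0,0],-1]
    - [[0,0,0],[0,0,0],-1]
    - [[0,0,0],[0,0,0],-1]
  force: 45

```text
time: 4.38
eef_pos: [0.4553, -0.0583, 0.0834]
tcp_rot: [0.661, 0.751, -0.0, 0.002]
contact_force: [-2.4, 0.9, 5.8]
opening: 0.733
```

```bash
cat >> mv.py <<'E'
W=.118;O=np.array([.688,-.057,0]);TL=np.radians(35)
AX=np.array([-np.sin(TL)*np.cos(W),-np.sin(TL)*np.sin(W),np.cos(TL)]);YB=np.array([-np.sin(W),np.cos(W),0])
LONG=O+[0,0,.09]+AX*.145;SHORT=O+[0,0,.09]-.11*YB+AX*.11
E
python3 -c "
from mv import *
print(LONG,SHORT)
rel([.45,-.058,.27],W);
rel([.50,-.06,.33],W,TL)
rel(LONG+AX*.105,W,TL)"
```

```text
[ 0.60540976 -0.06679113  0.20877705] [ 0.63829524 -0.17366282  0.18010672]
turn [0.002 0.003 0.01 ] shift [ 0.0004 -0.0047 -0.1866] t 4.375
turn [-0.608 -0.     0.01 ] shift [-0.0081  0.0448 -0.2465] t 4.375
turn [-0.608 -0.     0.01 ] shift [-0.0276  0.0881 -0.2111] t 4.375
```

arm_command:
  steps:
    - [[0,0,0],[0,0,-0.02],-1]
    - [[0,0,0],[0,0,-0.06],-1]
    - [[0,0,0],[0,0,-0.1],-1]
    - [[0,0,0],[0,0,-0.14],-1]
    - [[-0.1,0,0],[0,0,-0.18],-1]
    - [[-0.2,0,0],[-0.002,0.01,-0.21],-1]
    - [[-0.3,0,0],[-0.004,0.02,-0.23],-1]
    - [[-0.4,0,0],[-0.006,0.03,-0.245],-1]
    - [[-0.5,0,0],[-0.008,0.04,-0.25],-1]
    - [[-0.6,0,0],[-0.008,0.045,-0.25],-1]
    - [[-0.608,0,0],[-0.008,0.045,-0.25],-1]
    - [[-0.608,0,0],[-0.008,0.045,-0.25],-1]

```text
time: 5.88
eef_pos: [0.5, -0.0598, 0.3337]
tcp_rot: [0.63, 0.717, 0.224, 0.199]
contact_force: [-0.0, -0.3, -2.9]
opening: 0.733
```

Run:
```python
from mv import *
rel(LONG+AX*.105,W,TL)
s,c=look('wrist');cv2.imwrite('pics/w3.png',c['frame'][:,:,::-1])
print(s['eef_pos'],s['qpos'].round(2),s['contact_force'],s['opening'])
s,c=look('side');crop(c,130,50,410,260,2.8,'pics/s3.png')
```

```text
turn [-0.002 -0.003  0.01 ] shift [-0.0197  0.0134  0.0568] t 5.875
[ 0.49996412 -0.05979662  0.33365247] [-0.49 -0.5   2.2   0.41  0.97 -0.77] [-0.03171566 -0.33375062 -2.87379437] 0.732941106917797
```

View pics/w3.png

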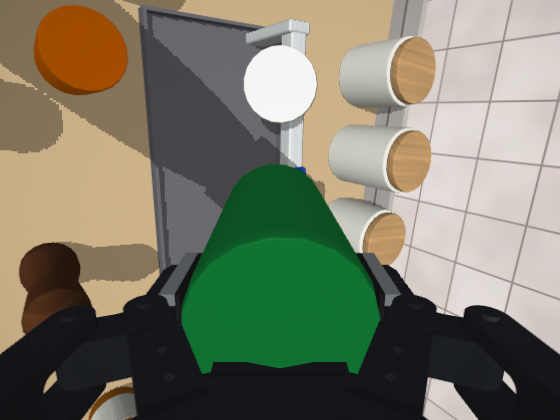

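View pics/s3.png

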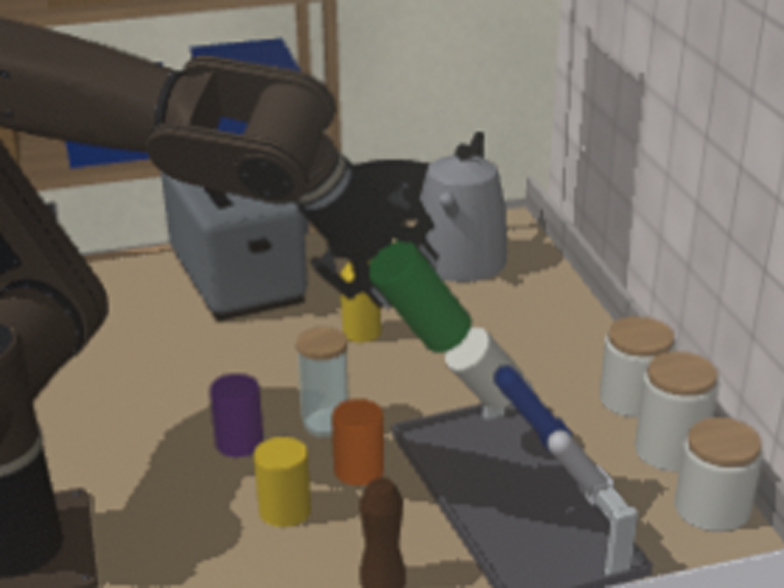

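The cup is held and aligned parallel to the pegs. Now to the peg axis.

arm_command:
  steps:
    - [[0,0,0.005],[-0.01,0.007,0],-1]
    - [[0,0,0.01],[-0.02,0.0135,0],-1]
    - [[0,0,0.01],[-0.02,0.0135,0.02],-1]
    - [[0,0,0.01],[-0.02,0.0135,0.03],-1]
    - [[0,0,0.01],[-0.02,0.0135,0.03],-1]

```text
time: 6.6
eef_pos: [0.531, -0.0761, 0.316]
tcp_rot: [0.633, 0.714, 0.225, 0.197]
contact_force: [-0.1, -0.4, -2.2]
opening: 0.742
```

Run:
```python
from mv import *
rel(LONG+AX*.0,W,TL)
s,c=look('top');pickle.dump((s,c),open('t4.pkl','wb'));crop(c,180,110,320,230,5,'pics/t4.png')
r=R.from_quat(s['tcp_rot']).as_matrix()
print('axis in tool of tip err (peg frame)',(s['eef_pos']-LONG)@r)
m=s['eef_pos']+r[:,2]*.0834;b=s['eef_pos']-r[:,2]*.0466
print('pred mouth',proj(c,m)[0],'bot',proj(c,b)[0],'tip',proj(c,LONG-AX*.015)[0])
d,c=look('side');crop(c,230,110,370,230,5,'pics/s4.png')
print('pred mouth',proj(c,m)[0],'bot',proj(c,b)[0],'tip',proj(c,LONG-AX*.015)[0])
```

```text
turn [-0.003 -0.004 -0.001] shift [-1.000e-04  4.000e-04  1.308e-01] t 6.6
axis in tool of tip err (peg frame) [ 1.06666687e-04 -3.66919737e-04 -1.30825739e-01]
pred mouth [249.33796592 168.07634684] bot [250.2239303  188.00648344] tip [249.012343  159.5745264]
pred mouth [300.97130849 173.57532316] bot [280.44038311 149.3718039 ] tip [310.12254514 184.19354608]
```

View pics/t4.png

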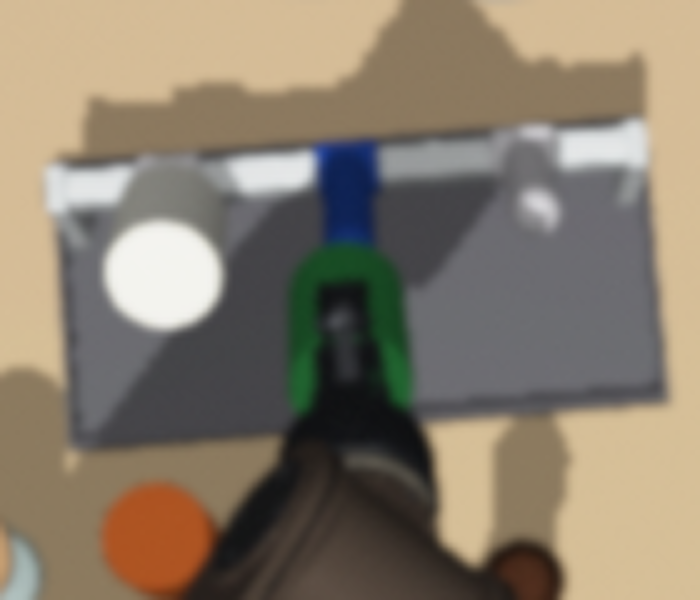

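View pics/s4.png

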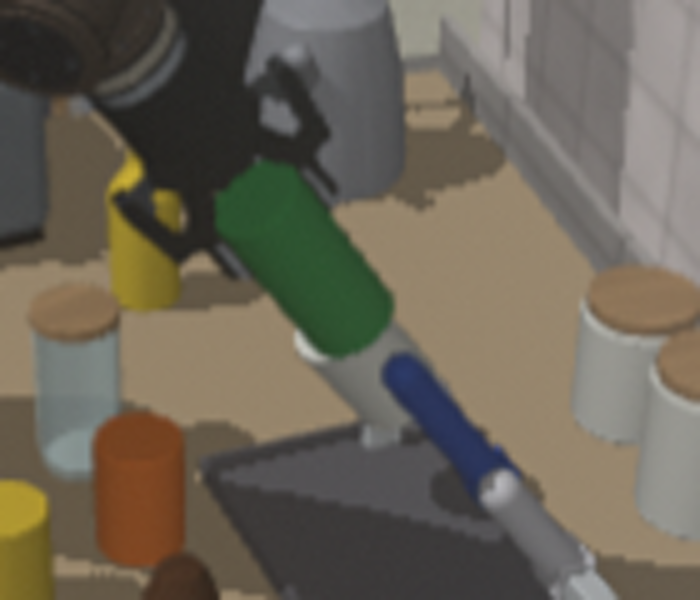

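Both views show the cup coaxial with the blue peg to within about 2 mm. Inserting.

arm_command:
  steps:
    - [[0,0,0],[0,0,0.02],-1]
    - [[0,0,0],[0,0,0.04],-1]
    - [[0,0,0],[0,0,0.06],-1]
    - [[0,0,0],[0,0,0.08],-1]
    - [[0,0,0],[0,0,0.1],-1]
    - [[0,0,0],[0,0,0.12],-1]
    - [[0,0,0],[0,0,0.14],-1]
    - [[0,0,0],[0,0,0.155],-1]
    - [[0,0,0],[0,0,0.16],-1]
    - [[0,0,0],[0,0,0.16],-1]

```text
time: 7.95
eef_pos: [0.6222, -0.0649, 0.1865]
tcp_rot: [0.633, 0.713, 0.225, 0.198]
contact_force: [-0.1, -0.2, -0.9]
opening: 0.735
```

Run:
```python
from mv import *
rel(LONG-AX*.0416,W,TL)
d,c=look('side');crop(c,230,110,370,230,5,'pics/s5.png');print(d['contact_force'],d['wrist_torque'],d['opening'])
```

```text
turn [-0.001 -0.003  0.   ] shift [ 0.0001 -0.0011  0.0137] t 7.95
[-0.07641271 -0.15106076 -0.93559114] [-0.03455119  0.44181232 -0.01867767] 0.7346792200651805
```

View pics/s5.png

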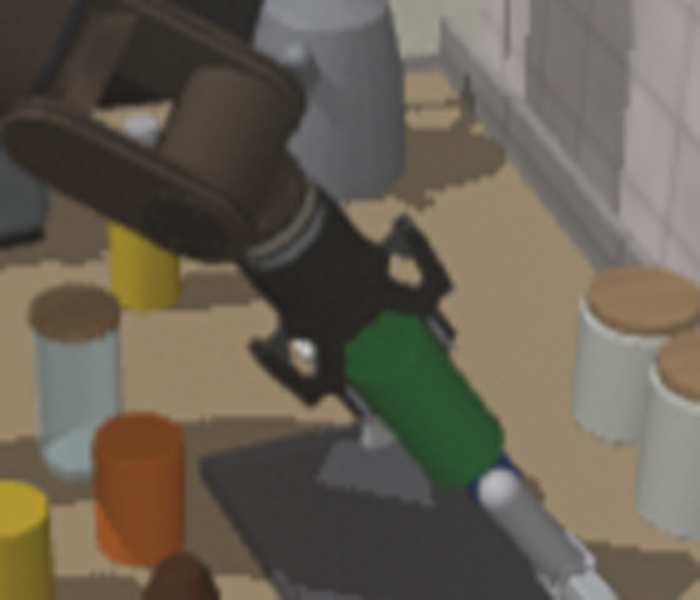

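arm_command:
  steps:
    - [[0,0,0],[0,0,0.004],-1]
    - [[0,0,0],[0,0,0.008],-1]
    - [[0,0,0],[0,0,0.011],-1]
    - [[0,0,0],[0,0,0.012],-1]
    - [[0,0,0],[0,0,0.012],-1]

```text
time: 8.62
eef_pos: [0.6291, -0.0642, 0.177]
tcp_rot: [0.633, 0.713, 0.226, 0.199]
contact_force: [0.9, 0.3, -1.8]
opening: 0.736
```

arm_command:
  steps:
    - [[0,0,0],[0,0,0.002],-1]
    - [[0,0,0],[0,0,0.003],-1]
    - [[0,0,0],[0,0,0.004],-1]

```text
time: 9.0
eef_pos: [0.631, -0.064, 0.1745]
tcp_rot: [0.633, 0.714, 0.225, 0.198]
contact_force: [-16.4, -0.9, 10.8]
opening: 0.736
```

Contact (about 18 N along the axis) came at the expected depth, so the cup is home. Releasing gradually.

arm_command:
  steps:
    - [[0,0,0],[0,0,-0.001],0.55]
    - [[0,0,0],[0,0,-0.001],0.65]
    - [[0,0,0],[0,0,-0.001],0.8]
    - [[0,0,0],[0,0,-0.001],1]
    - [[0,0,0],[0,0,-0.001],1]
    - [[0,0,0],[0,0,-0.001],1]

```text
time: 9.75
eef_pos: [0.6304, -0.064, 0.1753]
tcp_rot: [0.633, 0.714, 0.225, 0.198]
contact_force: [0.6, -0.0, 0.1]
opening: 1.002
```

Run:
```python
from mv import *
d,c=look('side');crop(c,230,110,370,230,5,'pics/s6.png');print(d['contact_force'],d['wrist_torque'],d['opening'])
d,c=look('wrist');cv2.imwrite('pics/w6.png',c['frame'][:,:,::-1])
```

```text
[ 0.55320698 -0.02548873  0.07475488] [-0.04885771  0.29910857 -0.01363888] 1.0019728947062478
```

View pics/s6.png

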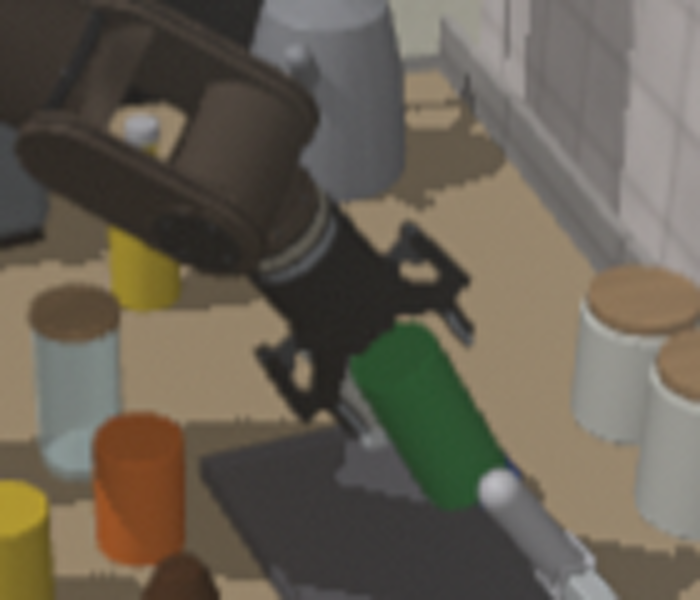

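View pics/w6.png

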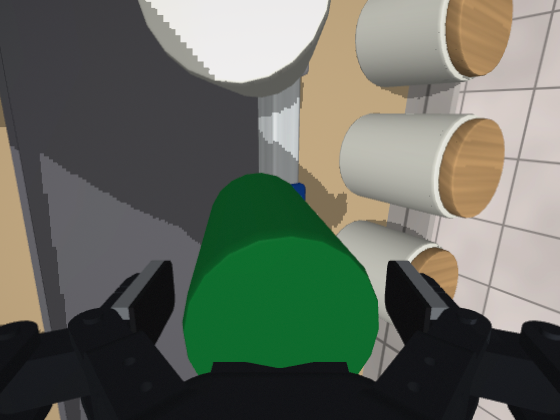

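The tumbler hangs free, with pads clear on both sides. Backing out along the axis.

arm_command:
  steps:
    - [[0,0,0],[0,0,-0.01],1]
    - [[0,0,0],[0,0,-0.03],1]
    - [[0,0,0],[0,0,-0.05],1]
    - [[0,0,0],[0,0,-0.08],1]
    - [[0,0,0],[0,0,-0.12],1]
    - [[0,0,0],[0,0,-0.15],1]
    - [[0,0,0],[0,0,-0.15],1]

```text
time: 10.72
eef_pos: [0.5455, -0.0754, 0.302]
tcp_rot: [0.632, 0.713, 0.226, 0.202]
contact_force: [-0.3, -0.6, -0.3]
opening: 0.999
```

Run:
```python
from mv import *
rel([.4545,.05,.30],W);rel([.4545,.05,.18],W)
d,c=look('side');crop(c,230,110,370,230,5,'pics/s7.png');print(d['eef_pos'])
```

```text
turn [0.615 0.001 0.003] shift [ 0.1354 -0.0625 -0.0421] t 10.725
turn [0.615 0.001 0.003] shift [ 0.1356 -0.1318  0.0559] t 10.725
[ 0.54550396 -0.07535022  0.30201115]
```

View pics/s7.png

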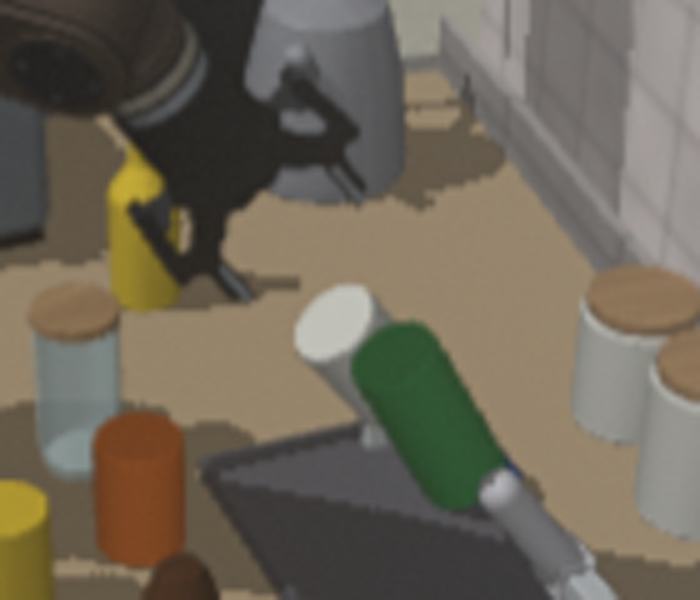

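Tumbler stays put. Now to the orange beaker.

arm_command:
  steps:
    - [[0.1,0,0],[0.015,-0.01,-0.04],1]
    - [[0.2,0,0],[0.04,-0.02,-0.045],1]
    - [[0.3,0,0],[0.065,-0.03,-0.045],1]
    - [[0.4,0,0],[0.09,-0.042,-0.043],1]
    - [[0.5,0,0],[0.115,-0.055,-0.042],1]
    - [[0.6,0,0],[0.135,-0.063,-0.042],1]
    - [[0.615,0,0],[0.135,-0.063,-0.042],1]
    - [[0.615,0,0],[0.135,-0.09,0],1]
    - [[0.615,0,0],[0.135,-0.12,0.04],1]
    - [[0.615,0,0],[0.135,-0.132,0.056],1]
    - [[0.615,0,0],[0.135,-0.132,0.056],1]

```text
time: 12.15
eef_pos: [0.4522, 0.0495, 0.1754]
tcp_rot: [0.663, 0.748, -0.002, -0.003]
contact_force: [0.5, -0.3, 0.9]
opening: 1.0
```

Run:
```python
from mv import *
s,c=look('wrist');cv2.imwrite('pics/w8.png',c['frame'][:,:,::-1]);f=c['frame'].astype(int)
print(s['eef_pos'],s['contact_force'])
m=((f[:,:,0]>100)&(f[:,:,1]<.6*f[:,:,0])&(f[:,:,2]<40)).astype(np.uint8)
k,l,st,ce=cv2.connectedComponentsWithStats(m);i=1+np.argmax(st[1:,4])
e=cv2.fitEllipse(max(cv2.findContours((l==i).astype(np.uint8),0,1)[0],key=len));print(e,onz(c,e[0],.095,s))
rel([.4545,.05,.042],W)
```

```text
[0.45215776 0.04952331 0.17537318] [ 0.45062087 -0.3070502   0.88265121]
((284.0997619628906, 206.4574737548828), (97.0711898803711, 109.81859588623047), 179.5111846923828) [0.45395725 0.05498517 0.095     ]
turn [-0.004 -0.     0.002] shift [0.0004 0.0017 0.1353] t 12.2
```

View pics/w8.png

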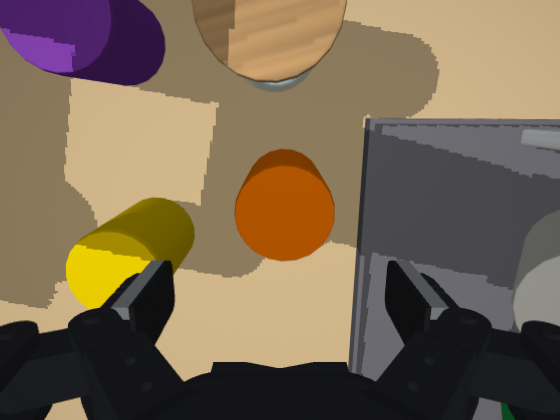

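The orange beaker at (285,211) sits between the fingers, with the yellow look-alike to the left, clear by computation (about 40 mm). Descending.

arm_command:
  steps:
    - [[0,0,0],[0.001,0.002,0.04],1]
    - [[0,0,0],[0.001,0.002,0.08],1]
    - [[0,0,0],[0.001,0.002,0.11],1]
    - [[0,0,0],[0.001,0.002,0.134],1]
    - [[0,0,0],[0.001,0.002,0.134],1]
    - [[0,0,0],[0.001,0.002,0.134],1]

```text
time: 12.95
eef_pos: [0.4566, 0.0503, 0.0452]
tcp_rot: [0.663, 0.748, -0.0, 0.0]
contact_force: [1.0, 0.1, 0.2]
opening: 0.999
```

arm_command:
  steps:
    - [[0,0,0],[0,0,0],-1]
    - [[0,0,0],[0,0,0],-1]
    - [[0,0,0],[0,0,0],-1]
    - [[0,0,0],[0,0,0],-1]
    - [[0,0,0],[0,0,0],-1]
    - [[0,0,0],[0,0,0],-1]
  force: 45

```text
time: 13.7
eef_pos: [0.4585, 0.0501, 0.0473]
tcp_rot: [0.663, 0.748, 0.001, 0.002]
contact_force: [-0.6, 0.1, 6.7]
opening: 0.771
```

```bash
python3 -c "
from mv import *
rel([.5,-.06,.36],W,TL)
rel(SHORT+AX*.13,W,TL)"
```

```text
turn [-0.607  0.001  0.003] shift [-0.1148  0.0291 -0.3125] t 13.7
turn [-0.607  0.001  0.003] shift [-0.2439  0.078  -0.2387] t 13.7
```

arm_command:
  steps:
    - [[0,0,0],[0,0,-0.02],-1]
    - [[0,0,0],[0,0,-0.06],-1]
    - [[0,0,0],[0,0,-0.11],-1]
    - [[0,0,0],[0,0,-0.16],-1]
    - [[-0.1,0,0],[-0.015,0.004,-0.21],-1]
    - [[-0.2,0,0],[-0.035,0.01,-0.25],-1]
    - [[-0.3,0,0],[-0.06,0.015,-0.28],-1]
    - [[-0.4,0,0],[-0.085,0.02,-0.3],-1]
    - [[-0.5,0,0],[-0.1,0.025,-0.31],-1]
    - [[-0.607,0,0],[-0.115,0.029,-0.312],-1]
    - [[-0.607,0,0],[-0.115,0.029,-0.312],-1]

```text
time: 15.08
eef_pos: [0.4987, -0.0609, 0.3581]
tcp_rot: [0.634, 0.713, 0.224, 0.199]
contact_force: [0.7, -0.1, -2.0]
opening: 0.764
```

```bash
python3 -c "
from mv import *
rel(SHORT+AX*.12,W,TL)
print(get_state()['opening'],get_state()['qpos'].round(2))"
```

```text
turn [-0.003  0.001  0.   ] shift [-0.1284  0.0009  0.0978] t 15.075
0.7643225437113209 [-0.49 -0.51  2.16  0.4   1.01 -0.74]
```

arm_command:
  steps:
    - [[0,0,0],[-0.03,0,0.01],-1]
    - [[0,0,0],[-0.06,0,0.03],-1]
    - [[0,0,0],[-0.09,0.001,0.05],-1]
    - [[0,0,0],[-0.115,0.001,0.07],-1]
    - [[0,0,0],[-0.128,0.001,0.09],-1]
    - [[0,0,0],[-0.128,0.001,0.098],-1]
    - [[0,0,0],[-0.128,0.001,0.098],-1]

```text
time: 15.95
eef_pos: [0.5701, -0.1801, 0.2775]
tcp_rot: [0.634, 0.714, 0.224, 0.198]
contact_force: [-0.2, -0.0, -0.3]
opening: 0.769
```

Run:
```python
from mv import *
rel(SHORT-AX*.0427,W,TL)
s,c=look('top');crop(c,180,110,320,230,5,'pics/t9.png')
d,c=look('side');crop(c,230,110,370,230,5,'pics/s9.png');print(d['contact_force'],d['opening'])
```

```text
turn [-0.005 -0.002  0.001] shift [-0.0019  0.001   0.1618] t 15.95
[-0.20063806  0.68292956 -1.17330747] 0.7693411278711744
```

View pics/t9.png

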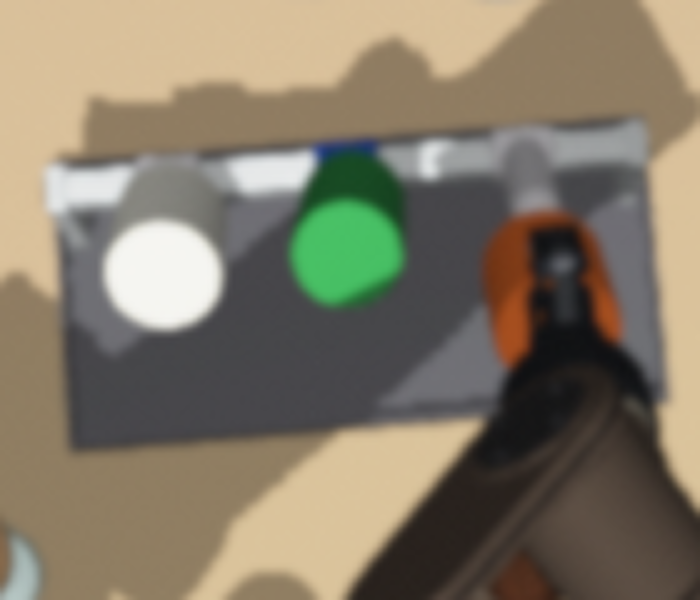

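View pics/s9.png

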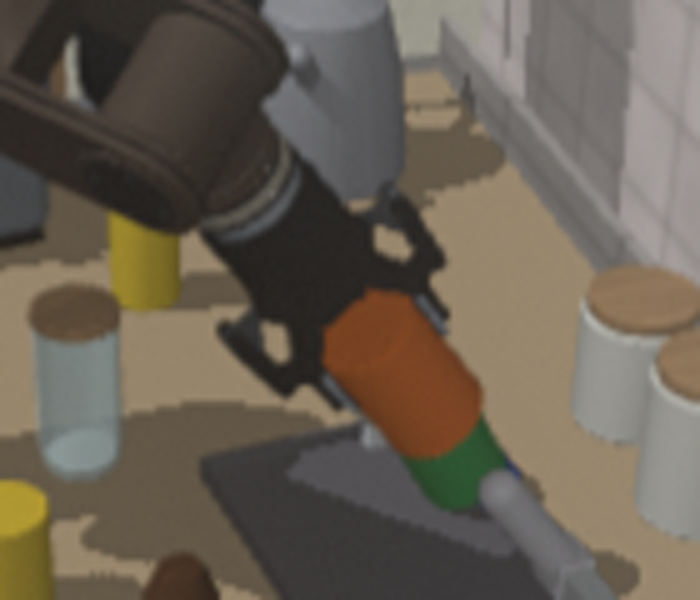

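The beaker is lined up with the white peg in both views. Inserting.

arm_command:
  steps:
    - [[0,0,0],[-0.002,0.001,0.02],-1]
    - [[0,0,0],[-0.002,0.001,0.04],-1]
    - [[0,0,0],[-0.002,0.001,0.06],-1]
    - [[0,0,0],[-0.002,0.001,0.08],-1]
    - [[0,0,0],[-0.002,0.001,0.1],-1]
    - [[0,0,0],[-0.002,0.001,0.12],-1]
    - [[0,0,0],[-0.002,0.001,0.14],-1]
    - [[0,0,0],[-0.002,0.001,0.15],-1]
    - [[0,0,0],[-0.002,0.001,0.15],-1]
    - [[0,0,0],[-0.002,0.001,0.15],-1]

```text
time: 17.3
eef_pos: [0.6567, -0.1725, 0.1578]
tcp_rot: [0.633, 0.714, 0.224, 0.2]
contact_force: [-1.1, 0.3, -0.4]
opening: 0.766
```

arm_command:
  steps:
    - [[0,0,0],[0,0,0.004],-1]
    - [[0,0,0],[0,0,0.007],-1]
    - [[0,0,0],[0,0,0.009],-1]
    - [[0,0,0],[0,0,0.01],-1]

```text
time: 17.8
eef_pos: [0.6623, -0.1718, 0.1493]
tcp_rot: [0.633, 0.714, 0.224, 0.2]
contact_force: [0.3, 0.4, -0.9]
opening: 0.766
```

Run:
```python
from mv import *
rel(SHORT-AX*.0427,W,TL)
d,c=look('side');crop(c,230,110,370,230,5,'pics/s10.png');print(d['contact_force'],d['opening'])
```

```text
turn [-0.002  0.001  0.002] shift [ 0.001  -0.0021  0.0037] t 17.8
[ 0.28341022  0.44128038 -0.88026766] 0.7662445951660538
```

View pics/s10.png

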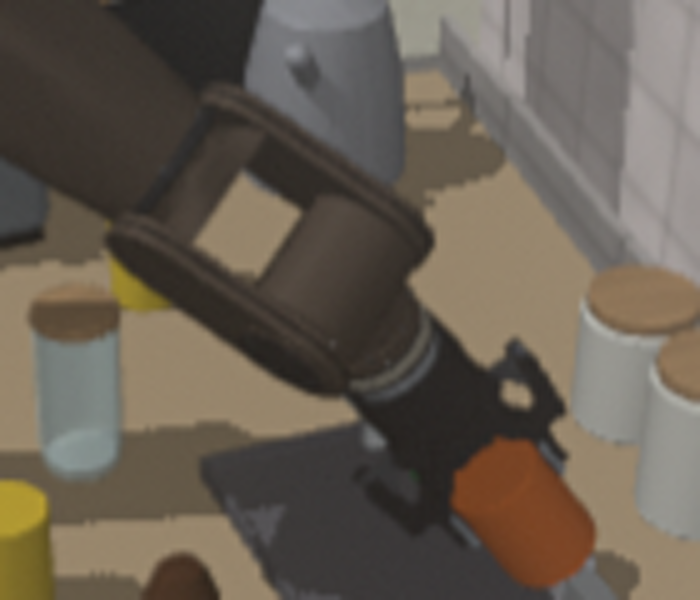

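arm_command:
  steps:
    - [[0,0,0],[0,-0.001,0.002],-1]
    - [[0,0,0],[0,-0.001,0.004],-1]
    - [[0,0,0],[0,-0.001,0.005],-1]

```text
time: 18.23
eef_pos: [0.6636, -0.1716, 0.1454]
tcp_rot: [0.632, 0.715, 0.224, 0.199]
contact_force: [-19.9, 0.9, 12.2]
opening: 0.766
```

Seated with firm contact at the expected depth. Releasing.

arm_command:
  steps:
    - [[0,0,0],[0,0,-0.001],0.6]
    - [[0,0,0],[0,0,-0.001],0.7]
    - [[0,0,0],[0,0,-0.001],0.82]
    - [[0,0,0],[0,0,-0.001],1]
    - [[0,0,0],[0,0,-0.001],1]
    - [[0,0,0],[0,0,-0.001],1]

```text
time: 18.98
eef_pos: [0.6631, -0.1716, 0.1463]
tcp_rot: [0.632, 0.715, 0.224, 0.199]
contact_force: [-0.0, -0.2, 0.9]
opening: 1.0
```

Run:
```python
from mv import *
d,c=look('wrist');cv2.imwrite('pics/w11.png',c['frame'][:,:,::-1]);print(d['contact_force'],d['opening'])
```

```text
[-0.04875136 -0.1999961   0.86997293] 1.0002101832488888
```

View pics/w11.png

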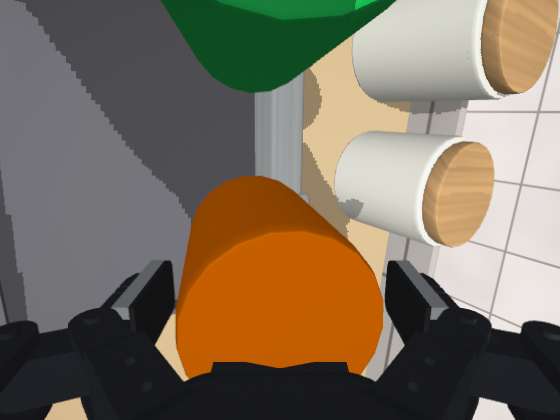

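The pads are about equally clear of the beaker on both sides. Withdrawing.

arm_command:
  steps:
    - [[0,0,0],[0,0,-0.01],1]
    - [[0,0,0],[0,0,-0.025],1]
    - [[0,0,0],[0,0,-0.045],1]
    - [[0,0,0],[0,0,-0.07],1]
    - [[0,0,0],[0,0,-0.11],1]
    - [[0,0,0],[0,0,-0.15],1]
    - [[0,0,0],[0,0,-0.2],1]
    - [[0,0,0],[0,0,-0.2],1]

```text
time: 20.02
eef_pos: [0.5496, -0.1867, 0.3171]
tcp_rot: [0.631, 0.714, 0.224, 0.204]
contact_force: [1.2, -0.0, -0.8]
opening: 1.0
```

Run:
```python
from mv import *
s,t=look('top');crop(t,150,110,320,250,4.5,'pics/t12.png')
d,c=look('side');crop(c,230,130,370,250,5,'pics/s12.png');print(d['eef_pos'],d['contact_force'],d['opening'])
for nm,T,L in(('tumbler',LONG,.13),('beaker',SHORT,.095)):
    b=T+AX*.005
    for n,cc in(('top',t),('side',c)):print(nm,n,'expected bottom',proj(cc,b)[0].round(1),'mouth',proj(cc,b-AX*L)[0].round(1))
```

```text
[ 0.54939913 -0.18597239  0.31399209] [ 0.26274832  0.28491268 -0.63993143] 1.000100188447196
tumbler top expected bottom [249.1 162.2] mouth [248.6 146.3]
tumbler side expected bottom [307.3 180.8] mouth [325.  201.7]
beaker top expected bottom [286.7 154.4] mouth [284.2 143.2]
beaker side expected bottom [327.  204.2] mouth [339.8 219.3]
```

View pics/t12.png

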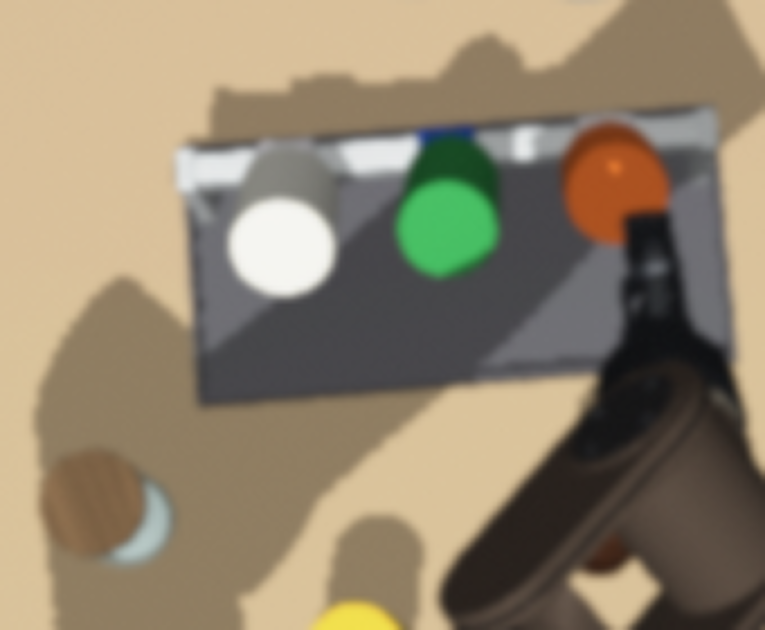

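View pics/s12.png

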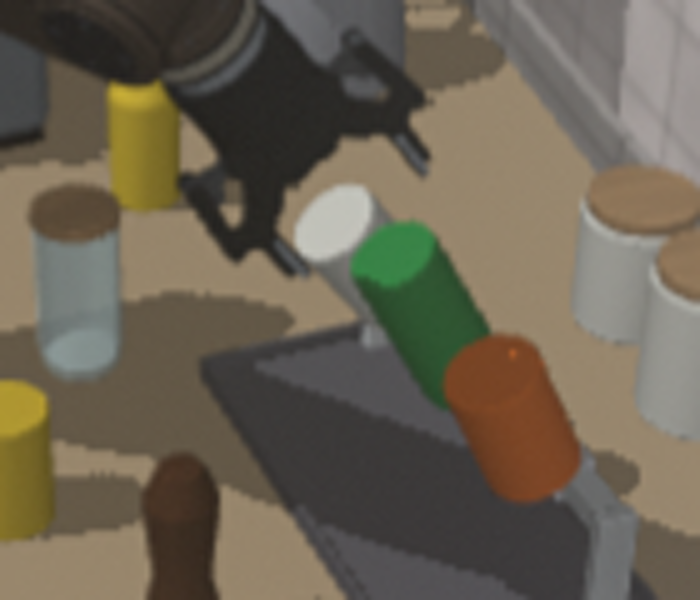

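Both cups hang with their bottoms within about 2 px (about 5 mm) of the expected seated positions. I'll let a second pass and check that they stay still.

arm_command:
  steps:
    - [[0,0,0],[0,0,-0.01],1]
    - [[0,0,0],[0,0,-0.02],1]
    - [[0,0,0],[0,0,-0.02],1]
    - [[0,0,0],[0,0,-0.02],1]
    - [[0,0,0],[0,0,-0.02],1]
    - [[0,0,0],[0,0,-0.02],1]
    - [[0,0,0],[0,0,-0.02],1]
    - [[0,0,0],[0,0,-0.02],1]

```text
time: 21.12
eef_pos: [0.5378, -0.1867, 0.3279]
tcp_rot: [0.632, 0.714, 0.223, 0.2]
contact_force: [-0.5, -0.2, 0.2]
opening: 0.998
```

Run:
```python
from mv import *
import plant
d,c=look('side');new=c['frame'][130:250,230:370,::-1];crop(c,230,130,370,250,5,'pics/s13.png')
old=cv2.resize(cv2.imread('pics/s12.png'),(140,120),interpolation=cv2.INTER_AREA)
df=cv2.absdiff(old,new)[:,:,:].max(2);print('diff in cups region',df[42:102,70:118].mean(), 'max',df[42:102,70:118].max())
print(d['contact_force'],d['dq'].round(4))
s0=pickle.load(open('side0.pkl','rb'))[1]['frame'];a=cv2.absdiff(s0,c['frame']).max(2)
for n,(x,y) in dict(jar=(245,185),soap=(259,155),mill=(267,243),jam=(309,273),plate=(301,310),bowl=(340,290),spoon=(325,340)).items():print(n,a[y-10:y+10,x-10:x+10].mean().round(1))
```

```text
diff in cups region 1.3784722222222223 max 42
[-0.47320442 -0.21911766  0.23497468] [-0.0001  0.0005 -0.001  -0.001  -0.0003 -0.0008]
jar 12.0
soap 32.0
mill 12.0
jam 7.7
plate 9.0
bowl 6.5
spoon 8.7
```

View pics/s13.png

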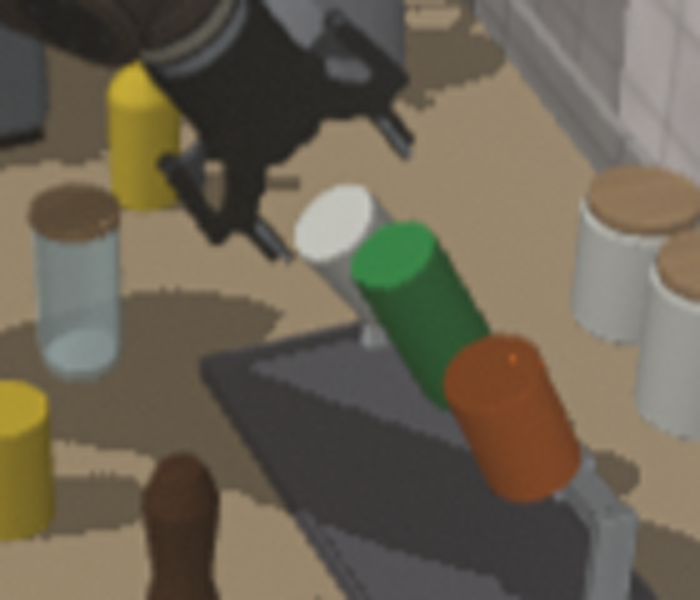

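Nothing changed over the second: both cups are still, the bystanders stand as before, and the arm is clear. Handing in.

```bash
python3 -c "
from plant import *
print(sign_off())"
```

```text
the job is handed in; nothing more can be done
None
```

Both cups are hung: the green tumbler on the long blue peg (middle) and the orange beaker on the free short white peg (right). I gripped each by its closed end and tilted it 35°. I slid it along the peg until it met firm contact at the expected depth, about 20 N for both, then released it and backed out. The job was handed in at about 21 s of the 64 s allowed.

**Seating:** in the last top and side views, the tumbler's bottom lay within about 2 px (roughly 5 mm) of its computed seated position. So did the beaker's in the side view; I did not measure it from above, where the gripper partly hid it. Both cups lean a little more upright than their pegs, as loose cups should. I estimated 6–9° from the clearances but did not measure it; the limit is 17°.

**At rest:** the cups looked the same in two side pictures about 1 s apart. The gripper was open and clear of everything, with contact force near zero.

**Other items:** the white hanging cup, jar, mill and look-alikes look unmoved in the last side view. I checked the soap, jam, plate, bowl and spoon only by a rough comparison with the first picture. The soap's difference (32, against 7–12 for the others) is probably the gripper's body overlapping it, since its base stands where it did. I did not measure any of their positions again.

**Disagreements:** the cameras differed by about 3–5 mm on the cups' and rack's sideways position and by about 0.01 rad on the rack's angle. I averaged the rack and relied on the wrist view for the cups; this was well inside the fit's clearance.

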